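# Open the ratchet stand on the coffee table

### The arm

A 7-joint arm with a two-finger parallel gripper is mounted at the origin on a cart in front of the work surface, level with it; the furniture and walls round the work are solid. World frame = base frame: x ahead of the robot, y to its left, z up, the work surface at z = 0. Lengths are in m, angles in rad, forces in N, time in s.
With the tool pointing down it reaches from about 0.35 to 0.9 m from the base axis. Payload 8.1 kg.
Tool frame: the origin (TCP) lies at the very end of the fingers, on their centre line; the grasp point (between the pads) lies 19 mm behind it; z points along the fingers, y is the line along which they close (so a half turn about z gives the same grasp; the last joint's range is limited). The gripper opens to 85 mm and grips with 20 to 120 N. Pads are 22 mm wide; open, the fingers measure 114 mm over their backs; the gripper's body (76 mm by 85 mm) begins 54 mm behind the grasp point. The pads swing forward as they close: fully open they stand 13 mm farther back than shut.
Start: joints at [-0.103, 0.434, 0.025, 1.573, -0.012, 1.134, -0.075], TCP at [0.625, -0, 0.231] pointing down, gripper open.
Joint ranges: [-2.62, 2.62], [-0.44, 2.09], [-1.27, 1.32], [0.08, 2.57], [-1.32, 4.46], [0.12, 2], [-2.74, 2.74]. Speed limits (rad/s): [2.22, 2.22, 3.01, 3.01, 3.14, 3.14, 3.14].

### API

Orientations are given as [roll, pitch, yaw] about the fixed x, y, z axes, in that order (R = Rz(yaw) Ry(pitch) Rx(roll)).
In Python, from station import robot gives the robot as it stands.
- The arm moves only by the tool play_rows, never from a script. Its argument "series" is a list that holds one entry, the list of rows, each a list of 7 numbers: the shift along the tool's x, y, z in mm, then the turn, a rotation vector about the tool's x, y, z in rad, then the opening, from -1 (shut) to 1 (fully open). In form: [[[tx, ty, tz, ax, ay, az, grip], ...]]. A call has 1 to 5 rows; each row is the pose to reach, as a shift and turn from the pose commanded when the call began, along the tool's axes at that moment; what a row does not reach only later rows make up. A row lasts 1/12 s, in which the tool goes at most 41.7 mm and 7.16 degrees, less where a joint would pass 70% of its speed; a pose out of reach is approached as far as the arm can. A call with a gripper value outside its range is refused whole. The fingers move at their own pace and stop on an object; "squeeze" is the grip in N (left out, the last holds). Time passes only in rows, so rows that repeat a pose let the fingers close. It gives the time, the measured TCP pose, the force, the opening and the grip force at its end, in the units of the state.
- robot.get_obs(): the state, without advancing time (a new reading comes with each control period).
- robot.camera(name): name is "scene" or "side" or "wrist"; returns a dict with "pixels" (420x560x3 uint8, blue, green, red), "fovy" (degrees; the focal length in pixels is half the picture's height over the tangent of half this angle, whatever the lens; pixels are square), "cx", "cy" (the principal point, pixels), "rvec" (rotation vector, rad) and "tvec" (3), from world to camera coordinates, as OpenCV has them; the wrist camera has in their place "tool_from_camera" (4x4, takes a point from camera to tool coordinates, whose origin is the TCP and whose axes are the flange's). Camera axes: x right, y down, z forward; pixel columns grow to the right and rows downward; lengths in m; the calibration is good to about 2 mm. A picture is of the moment at which its call begins: read the wrist's pose just before it. There is no depth.
- robot.finish_job(): hands the job in; it is judged then, once.
The state is a dict: "t": time; "joint_positions": joint angles; "dq": joint speeds; "effort": joint torques, N m; "tool_pos": TCP position; "ee_rot": TCP orientation; "force": force on the tool from outside, world axes, zero at the start; "wrist_torque": the same for the moment, N m; "opening": opening from 0.0 (shut) to 1.0 (fully open); "grasp_force": force on a finger pad.
Only numpy, scipy, OpenCV 4.12 (cv2) and the standard library are available. Lean on these libraries where they do the work, as an engineer would, in place of code of your own. Each camera call takes 0.05 s, during which the arm holds its last target. There are 200 camera calls.

### The job

The tea tin is shut in a small ratchet stand. With the fingertips, press down the release pad on top of the stand's sliding jaw and, keeping it pressed, push the jaw away from the tin along its bar to the very end of its travel; then let go, so that the release springs up and locks the jaw open. Only press and push: do not grip the jaw or touch its back, and leave the tin, the glass jar and the creamer cup where they are.

Things in the scene. Friction and masses are not known exactly. Their poses are not given: they have to be found in the camera images.
- holder: Ratchet stand, fixed on the table: wooden base board (x -90 to 80, y -155 to 155, 8 mm thick), upright aluminium end plate 68 mm high at its -y end, steel bar along its far (+x) side held by two blocks 50 mm high at x 60, y +-149 mm, black sliding jaw. Origin on the table surface, z up. Its y axis is the slide: +y leads from end plate and tin to the open end of the bar
- jaw (a joint): Slide of the jaw along the holder's +y, in m: 0 nearest the tin, 0.125 against the block at the open end (end of travel). A black carriage 148 mm (x) by 60 mm (y), top 52 mm above the table. Ratchet teeth every 10 mm: release up, it is locked toward +y (up to 10 mm play); release down, it slides with 1 to 2 N
- release (a joint): Travel of the release pad, in m: 0 = up (ratchet locks), 0.009 = fully down. The ratchet is free when it is pressed more than 0.005. A spring pushes it up, about 3 N at the top and 5.5 N fully down; it returns by itself when let go
- release_top (a point): Centre of the top face of the grey release pad (60 mm along the holder's x, 40 mm along its y), 64 mm above the table when up; moves with the jaw and the pad. Guard cheeks stand at both x ends of the pad, 66 mm apart, their tops 62 mm above the table
- thumb_wall (a point): On the face of the upright wall on the jaw at the +y side of the pad, 24 mm in +y from the pad's centre, 78 mm above the table. The wall is 90 mm wide (holder x), 12 mm thick, its top 90 mm above the table. Fingertips pressing the pad push this face toward the holder's +y. Moves with the jaw
- jaw_back (a point): Middle of the jaw's back, 40 mm above the table: the whole +y side of carriage and wall, looking away from the tin. Not to be touched. Moves with the jaw
- bag_front (a point): Near front edge of a big paper shopping bag (fixed, over 400 mm high) that stands on the table right of the stand: it fills about x 0.49 to 0.85 m, y -0.08 to -0.32 m of the table. The arm must go round it, in front, and not through it
- tin_center (a point): Centre of the loose red tea tin, 126 mm along the holder's x, 94 mm along its y, 45 mm high, lying on the board between the end plate and the jaw. To be left alone
- jar_center (a point): Centre of a loose glass coffee jar, 70 mm across, 89 mm high, standing on the table beyond the open end of the bar. To be left alone
- creamer_center (a point): Centre of a loose creamer cup, about 40 mm across, 19 mm high, on the table behind the bar. To be left alone

How it is judged:
On the way, in this order (a step that is already met when the one before it is completed fails the run):
1. the fingers press the release down, so that the ratchet is free (value of joint release above 0.005 m and contact force between the fingers and release above 0.5 N), for 0.1 s.
2. the jaw has been pushed to the end of its travel (value of joint jaw above 0.119 m), for 0.2 s.
At the end, for the whole second after the job is handed in: The jaw stands within 6 mm of the end of its travel, at rest, with the release sprung up again (less than 3 mm down); the tin is within 15 mm, the jar and the creamer within 20 mm of where they stood (value of joint jaw above 0.119 m and value of joint release below 0.003 m and distance of tin_center from where it was at the start of the episode below 0.015 m and distance of each of jar_center, creamer_center from where it was at the start of the episode below 0.02 m and not (velocity of joint jaw above 0.01 m/s)); the robot touches nothing.
It fails at once if the fingers touch the back of the jaw (grip it) (contact force between the fingers and jaw_c4 above 0.5 N or contact force between the fingers and jaw_c5 above 0.5 N).
It fails at once if the tea tin is lifted or shifted by more than 15 mm (distance of tin_center from where it was at the start of the episode above 0.015 m).
It fails at once if the glass jar or the creamer is lifted or shifted by more than 20 mm (distance of any of jar_center, creamer_center from where it was at the start of the episode above 0.02 m).
It also fails if it takes over 40 s, if anything falls off the work surface, if the arm or the gripper's body presses on something with over 40 N, if the wrist force passes 120 N, or if a joint passes its speed limit or range.

## Working session

There is one attempt and no reset: what is moved stays moved. The work goes in short steps, Python scripts to look and compute and a tool call to move; the robot and the scene stay as the last step left them, time stands still between calls to the robot, and variables do not carry over. Pictures are saved under pics/ and viewed, at most 10 in all, crops included, and the job is handed in when it is done.

Besides the shell and the picture viewer there is one more tool, called after "Call:" as name(argument=value, ...) on one line, values as JSON. play_rows: Moves the arm, as the interface text tells. Its arguments: {"type":"object","properties":{"series":{"type":"array"},"squeeze":{"type":"number"}},"required":["series"]}

```bash
mkdir -p pics
cat > h.py <<'E'
import cv2,numpy as np
from station import robot
def K(c):
    f=c["pixels"].shape[0]/2/np.tan(np.radians(c["fovy"])/2)
    return np.array([[f,0,c["cx"]],[0,f,c["cy"]],[0,0,1.]])
def ray(c,u,v,z):
    R=cv2.Rodrigues(np.array(c["rvec"],float))[0];t=np.array(c["tvec"],float).ravel()
    o=-R.T@t;d=R.T@np.linalg.inv(K(c))@np.array([u,v,1.])
    return o+d*(z-o[2])/d[2]
def proj(c,p):
    return cv2.projectPoints(np.array(p,float).reshape(-1,3),np.array(c["rvec"],float),np.array(c["tvec"],float),K(c),None)[0].reshape(-1,2)
E
python3 - <<'E'
from h import *
import pickle
d={}
for n in("scene","side"):
    c=robot.camera(n);d[n]=c;cv2.imwrite(f"pics/{n}0.png",cv2.resize(np.array(c["pixels"],np.uint8),(800,600)))
    R=cv2.Rodrigues(np.array(c["rvec"],float))[0];print(n,-R.T@np.array(c["tvec"]).ravel(),R[2],c["fovy"],c["cx"],c["cy"])
pickle.dump(d,open("d0.pkl","wb"))
print(robot.get_obs())
E
```

```text
scene [-9.28163989e-04  1.09439793e+00  9.57580196e-01] [ 0.40580323 -0.69524984 -0.59325492] 42.498528772540666 277.16119956992094 209.30054987136123
side [0.09545053 1.0139492  0.64578032] [ 0.3872173  -0.7995387  -0.45913031] 42.60166822733994 278.0659454737443 217.62751430032782
{'t': 0.1, 'joint_positions': array([-0.10259315,  0.43516695,  0.02493745,  1.57400868, -0.01160127,
        1.13400403, -0.0750951 ]), 'dq': array([ 0.00062768, -0.0015644 , -0.00187973, -0.00196513, -0.00046888,
        0.00111701,  0.00032101]), 'effort': array([ 3.05215610e-03, -6.71761894e+01,  1.02813520e+00, -3.16906106e+01,
        1.58212596e-02,  7.24380094e-03, -3.14591728e-05]), 'tool_pos': array([ 6.24541423e-01, -3.58067076e-05,  2.30594553e-01]), 'ee_rot': array([-3.14015498e+00,  1.15032001e-04,  1.57075726e+00]), 'force': array([ 0.4589038 , -0.66886112,  0.51490566]), 'wrist_torque': array([ 0.04808234, -0.03262748,  0.00162467]), 'grasp_force': 0.0, 'opening': 0.9988339330866476}
```

View pics/scene0.png

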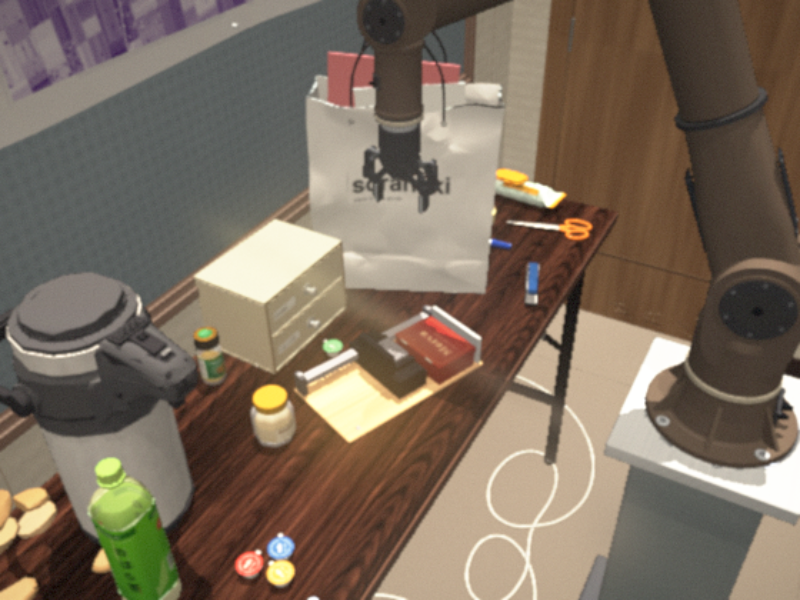

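View pics/side0.png

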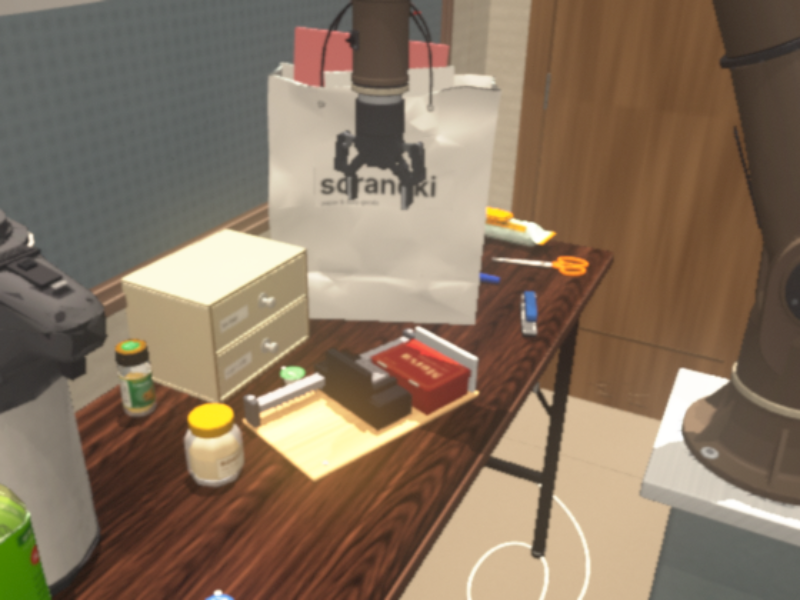

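The stand lies left of the bag, with the jaw against the tin. In the scene view the board's near corners are at about (350,440) and (481,367); in the side view they are at (317,474) and (478,396). I'll locate the frame and zoom in.

Run:
```python
from h import *
import pickle
d=pickle.load(open("d0.pkl","rb"))
P={"scene":[(350,440),(481,367)],"side":[(317,474),(478,396)]}
for n in P:
    a,b=[ray(d[n],u*.7,v*.7,.006) for u,v in P[n]]
    y=(a-b)[:2];print(n,a,b,np.linalg.norm(y),np.degrees(np.arctan2(-y[0],y[1])))
for n,(x0,y0) in {"scene":(200,210),"side":(160,215)}.items():
    im=np.array(d[n]["pixels"],np.uint8)[y0:y0+130,x0:x0+185]
    cv2.imwrite(f"pics/{n}z.png",cv2.resize(im,None,fx=4,fy=4,interpolation=cv2.INTER_CUBIC))
```

```text
scene [0.52193052 0.36035853 0.006     ] [0.40647061 0.08922665 0.006     ] 0.29469219212618736 -23.066443382315786
side [0.52185187 0.35642902 0.006     ] [0.4051244  0.08930934 0.006     ] 0.2915102561627066 -23.604636969680488
```

View pics/scenez.png

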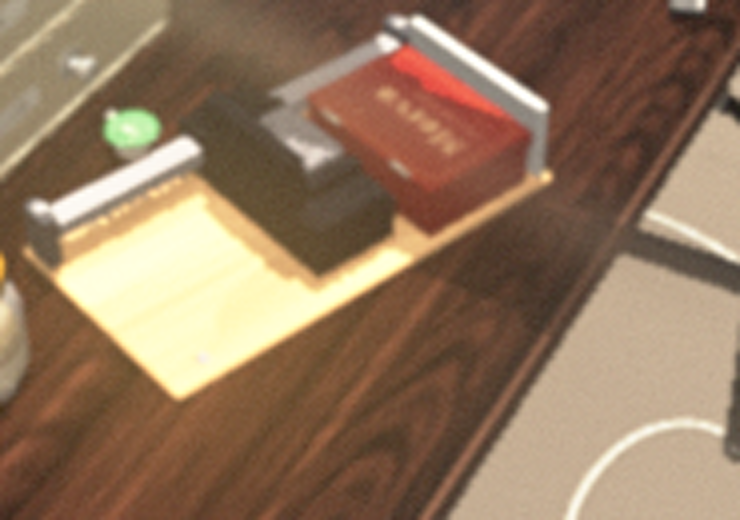

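View pics/sidez.png

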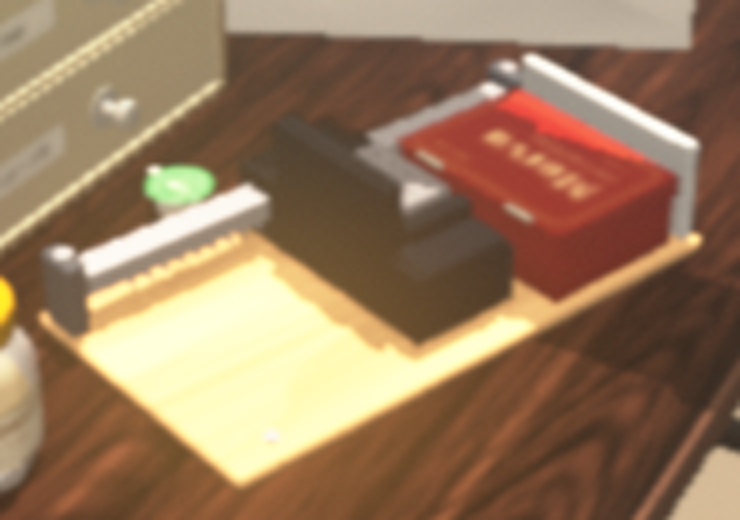

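The zooms show the board's corners, the jaw with its wall on the +y side, and the grey pad between the wall and the tin. Refining with triangulation.

Run:
```python
from h import *
import pickle
d=pickle.load(open("d0.pkl","rb"))
off={"scene":(200,210),"side":(160,215)}
Z={ "NL(-90,155,8)":((180,399),(240,486)),"NR(-90,-155,8)":((551,178),(701,240)),"FL(80,155,8)":((25,250),(40,318)),
 "jaw near bottom +y":((318,275),(418,343)),"jaw near top +y":((313,225),(413,285)),"wall top near +y":((322,180),(405,225)),"wall top far +y":((205,95),(275,125)),"pad NR":((365,150),(472,195)),
 "plate top near -y outer":((547,105),(693,145)),"plate top far":((415,18),(528,57)),"jaw top near -y":((392,200),(508,240))}
Pm={n:K(d[n])@np.c_[cv2.Rodrigues(np.array(d[n]["rvec"],float))[0],np.array(d[n]["tvec"],float).ravel()] for n in off}
for k,(a,b) in Z.items():
    q=[np.array(p)/4.+off[n] for p,n in((a,"scene"),(b,"side"))]
    X=cv2.triangulatePoints(Pm["scene"],Pm["side"],q[0],q[1]).ravel();X=X[:3]/X[3]
    h=.008 if '8)' in k else X[2]
    print(k,X.round(3),ray(d["scene"],*q[0],h).round(3),ray(d["side"],*q[1],h).round(3))
print(proj(d["scene"],robot.get_obs()["tool_pos"])/.7,proj(d["side"],robot.get_obs()["tool_pos"])/.7)
```

```text
NL(-90,155,8) [ 0.528  0.353 -0.01 ] [0.518 0.367 0.008] [0.517 0.371 0.008]
NR(-90,-155,8) [0.409 0.075 0.002] [0.407 0.081 0.008] [0.406 0.084 0.008]
FL(80,155,8) [ 0.683  0.296 -0.003] [0.674 0.305 0.008] [0.673 0.309 0.008]
jaw near bottom +y [0.501 0.23  0.001] [0.501 0.23  0.001] [0.501 0.23  0.001]
jaw near top +y [0.519 0.202 0.014] [0.52  0.202 0.014] [0.518 0.202 0.014]
wall top near +y [0.528 0.184 0.036] [0.524 0.183 0.036] [0.533 0.184 0.036]
wall top far +y [0.611 0.182 0.072] [0.611 0.182 0.072] [0.611 0.182 0.072]
pad NR [0.512 0.148 0.04 ] [0.511 0.148 0.04 ] [0.512 0.148 0.04 ]
plate top near -y outer [0.422 0.062 0.051] [0.421 0.062 0.051] [0.422 0.062 0.051]
plate top far [0.538 0.026 0.058] [0.538 0.026 0.058] [0.538 0.026 0.058]
jaw top near -y [0.467 0.196 0.054] [0.466 0.196 0.054] [0.468 0.196 0.054]
[[400.27494739 212.15961919]] [[378.02706153 210.82024571]]
```

```bash
cat >> h.py <<'E'
a=np.radians(-21.4);O=np.array([.545,.1925])
Rh=np.array([[np.cos(a),-np.sin(a)],[np.sin(a),np.cos(a)]])
def toh(p): return Rh.T@(np.asarray(p)[:2]-O)
def tow(x,y,z): return np.r_[O+Rh@[x,y],z]
E
python3 - <<'E'
from h import *
import pickle
d=pickle.load(open("d0.pkl","rb"))
off={"scene":(200,210),"side":(160,215)}
Z={"jaw near top +y?":(.052,(313,225),(413,285)),"jaw bottom near +y":(.01,(318,275),(418,343)),"jaw top near -y":(.052,(392,200),(508,240)),"pad NR":(.064,(365,150),(472,195)),"pad L(far wall)":(.064,(262,118),(357,150)),"wall top far":(.09,(205,95),(275,125)),"plate near":(.068,(547,105),(693,145)),"tin top NL":(.053,(437,180),(560,240))}
for k,(h,a,b) in Z.items():
    for p,n in((a,"scene"),(b,"side")):
        w=ray(d[n],*(np.array(p)/4.+off[n]),h); print(k,n,w.round(3),(toh(w)*1000).round(0))
# predicted overlay for jaw back yb
for n in off:
    c=d[n]; im=cv2.resize(np.array(c["pixels"],np.uint8)[off[n][1]:off[n][1]+130,off[n][0]:off[n][0]+185],None,fx=4,fy=4,interpolation=cv2.INTER_CUBIC)
    def L(pts,col):
        q=((proj(c,[tow(x/1e3,y/1e3,z/1e3) for x,y,z in pts])-off[n])*4).astype(int)
        cv2.polylines(im,[q],True,col,1)
    L([(-90,-155,8),(-90,155,8),(80,155,8),(80,-155,8)],(0,255,0))
    L([(-90,-155,68),(80,-155,68),(80,-155,8),(-90,-155,8)],(255,0,0))
    yb=18
    for z,y1,w in((52,yb-60,148),):
        for xc in(0,):
            L([(xc-w/2,y1,z),(xc-w/2,yb,z),(xc+w/2,yb,z),(xc+w/2,y1,z)],(0,255,255))
    L([(-45,yb,90),(45,yb,90),(45,yb-12,90),(-45,yb-12,90)],(255,0,255))
    L([(-30,yb-56,64),(30,yb-56,64),(30,yb-16,64),(-30,yb-16,64)],(255,255,0))
    cv2.imwrite(f"pics/{n}o.png",im)
cv2.imwrite("pics/o.png",cv2.resize(np.vstack([cv2.imread("pics/sceneo.png")[:300],cv2.imread("pics/sideo.png")[50:350]]),(740,600)))
E
```

```text
jaw near top +y? scene [0.499 0.238 0.052] [-59.  26.]
jaw near top +y? side [0.493 0.251 0.052] [-70.  35.]
jaw bottom near +y scene [0.497 0.237 0.01 ] [-61.  24.]
jaw bottom near +y side [0.495 0.24  0.01 ] [-64.  26.]
jaw top near -y scene [0.467 0.195 0.052] [-73. -27.]
jaw top near -y side [0.469 0.194 0.052] [-71. -26.]
pad NR scene [0.498 0.173 0.064] [-37. -36.]
pad NR side [0.496 0.182 0.064] [-42. -28.]
pad L(far wall) scene [0.572 0.176 0.064] [31. -5.]
pad L(far wall) side [0.568 0.172 0.064] [ 29. -11.]
wall top far scene [0.599 0.201 0.09 ] [47. 27.]
wall top far side [0.595 0.208 0.09 ] [41. 33.]
plate near scene [0.413 0.081 0.068] [ -82. -152.]
plate near side [0.413 0.089 0.068] [ -85. -145.]
tin top NL scene [0.45  0.165 0.053] [-78. -60.]
tin top NL side [0.446 0.183 0.053] [-89. -45.]
```

View pics/o.png

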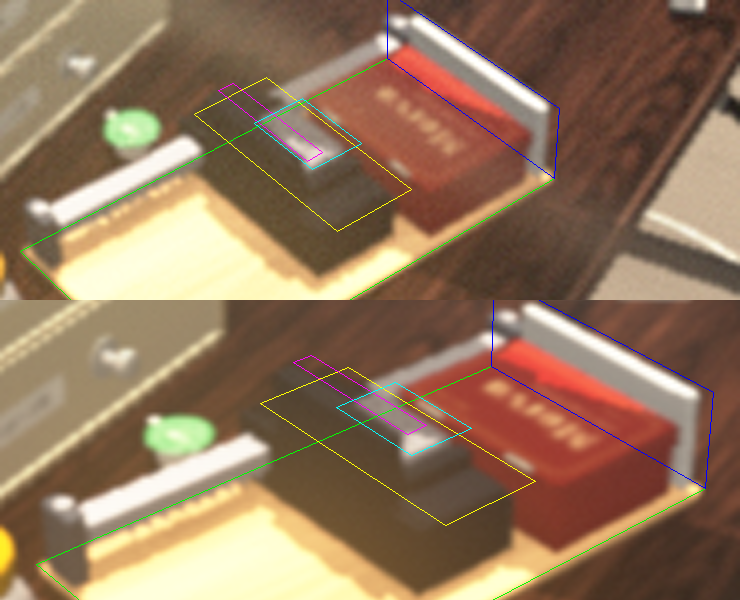

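Overlaid, the board fits. The jaw's back lies near holder y≈30, so the pad centre is at about y −7. I'll move above it, shut, and check with the wrist camera.

Call:
play_rows(series=[[[37,-16,10,0,0,0.09,-1],[74,-32,20,0,0,0.18,-1],[111,-49,30,0,0,0.27,-1],[148,-65,40,0,0,0.37,-1],[186,-82,50,0,0,0.373,-1]]])

```text
t: 0.52
tool_pos: [0.5423, 0.1862, 0.1809]
ee_rot: [-3.141, 0.0, 1.191]
force: [0.5, 0.6, -0.3]
opening: 0.299
grasp_force: 0.0
```

Call:
play_rows(series=[[[0,0,0,0,0,0,-1],[0,0,0,0,0,0,-1],[0,0,0,0,0,0,-1],[0,0,0,0,0,0,-1]]])

```text
t: 0.85
tool_pos: [0.5443, 0.1833, 0.1817]
ee_rot: [3.141, 0.0, 1.196]
force: [-0.3, 0.6, 0.2]
opening: -0.001
grasp_force: 0.0
```

Run:
```python
from h import *
import pickle
from scipy.spatial.transform import Rotation as Ro
o=robot.get_obs();c=robot.camera("wrist");s=robot.camera("scene")
pickle.dump((o,c,s),open("d1.pkl","wb"))
print(o["tool_pos"],o["ee_rot"],o["opening"],o["force"],toh(o["tool_pos"]),c["tool_from_camera"])
T=np.eye(4);T[:3,:3]=Ro.from_euler("xyz",o["ee_rot"]).as_matrix();T[:3,3]=o["tool_pos"]
W=np.linalg.inv(T@np.array(c["tool_from_camera"]))
c["rvec"]=cv2.Rodrigues(W[:3,:3])[0];c["tvec"]=W[:3,3]
im=np.array(c["pixels"],np.uint8).copy();yb=29
def L(pts,col): cv2.polylines(im,[proj(c,[tow(x/1e3,y/1e3,z/1e3) for x,y,z in pts]).astype(int)],True,col,1)
w=148
L([(-w/2,yb-60,52),(-w/2,yb,52),(w/2,yb,52),(w/2,yb-60,52)],(0,255,255))
L([(-45,yb,90),(45,yb,90),(45,yb-12,90),(-45,yb-12,90)],(255,0,255))
L([(-30,yb-56,64),(30,yb-56,64),(30,yb-16,64),(-30,yb-16,64)],(255,255,0))
cv2.imwrite("pics/w1.png",cv2.resize(im,(800,600)))
```

```text
[0.54428884 0.18326782 0.1817385 ] [3.14083911e+00 4.95123992e-04 1.19582876e+00] -0.0006768350647302803 [-0.30140336  0.6037901   0.18187064] [ 0.00270647 -0.00885516] [[ 6.91550308e-04 -9.48658557e-01 -3.16301225e-01  8.26019745e-02]
 [ 9.99999746e-01  7.10871287e-04  5.43026778e-05 -2.50271501e-04]
 [ 1.73334759e-04 -3.16301182e-01  9.48658807e-01 -1.43399015e-01]
 [ 0.00000000e+00  0.00000000e+00  0.00000000e+00  1.00000000e+00]]
```

View pics/w1.png

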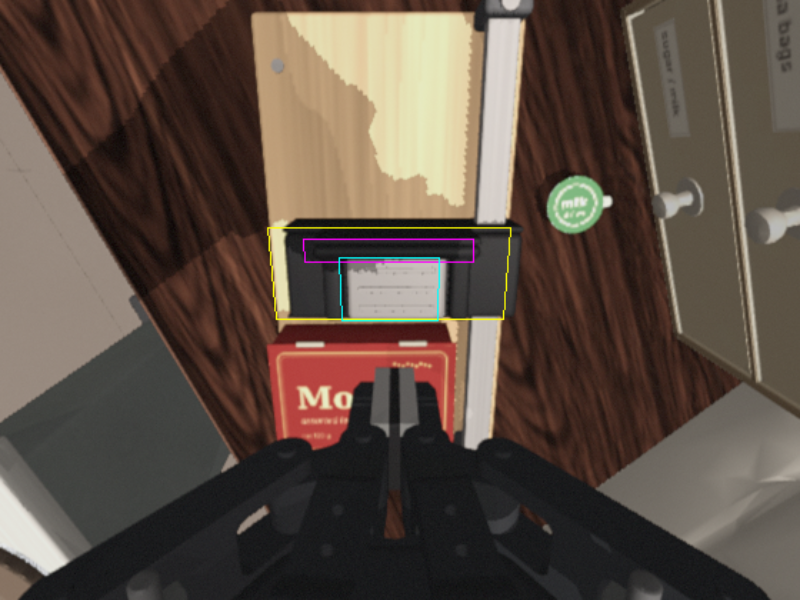

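The wrist view shows the grey pad at (349–447, 262–318), about 5 mm further in +x than predicted and matching in y. I'll aim for holder (5, −1), descending close first.

Call:
play_rows(series=[[[3,1,28,0,0,0,-1],[6,2,60,0,0,0,-1],[8,2,90,0,0,0,-1],[8,2,108,0,0,0,-1],[8,2,108,0,0,0,-1]]])

```text
t: 1.37
tool_pos: [0.5464, 0.1895, 0.0699]
ee_rot: [-3.137, 0.005, 1.196]
force: [-0.5, 0.5, 0.3]
opening: -0.0
grasp_force: 0.0
```

Call:
play_rows(series=[[[0,0,3,0,0,0,-1],[0,0,6,0,0,0,-1],[0,0,9,0,0,0,-1],[0,0,9,0,0,0,-1]]])

```text
t: 1.7
tool_pos: [0.5489, 0.1916, 0.0654]
ee_rot: [3.141, -0.001, 1.197]
force: [0.0, -0.3, -0.1]
opening: -0.001
grasp_force: 0.0
```

Call:
play_rows(series=[[[0,0,2,0,0,0,-1],[0,0,4,0,0,0,-1],[0,0,6,0,0,0,-1],[0,0,8,0,0,0,-1],[0,0,8,0,0,0,-1]]])

```text
t: 2.12
tool_pos: [0.549, 0.1917, 0.0567]
ee_rot: [3.141, -0.001, 1.198]
force: [1.6, -1.0, 4.3]
opening: 0.001
grasp_force: 2.2
```

Call:
play_rows(series=[[[3,0,1,0,0,0,-1],[7,0,1,0,0,0,-1],[12,0,1,0,0,0,-1],[17,0,1,0,0,0,-1],[22,0,1,0,0,0,-1]]])

```text
t: 2.53
tool_pos: [0.5571, 0.2125, 0.0558]
ee_rot: [3.141, -0.0, 1.198]
force: [1.8, -3.1, 5.0]
opening: -0.001
grasp_force: 2.4
```

Call:
play_rows(series=[[[6,0,0,0,0,0,-1],[12,0,0,0,0,0,-1],[18,0,0,0,0,0,-1],[24,0,0,0,0,0,-1],[30,0,0,0,0,0,-1]]])

```text
t: 2.95
tool_pos: [0.5676, 0.2406, 0.0556]
ee_rot: [3.141, 0.0, 1.198]
force: [3.5, -2.0, 5.1]
opening: 0.0
grasp_force: 2.4
```

Call:
play_rows(series=[[[7,0,0,0,0,0,-1],[15,0,0,0,0,0,-1],[23,0,0,0,0,0,-1],[31,0,0,0,0,0,-1],[38,0,0,0,0,0,-1]]])

```text
t: 3.37
tool_pos: [0.5815, 0.2764, 0.0556]
ee_rot: [3.141, -0.0, 1.198]
force: [3.1, -2.5, 2.9]
opening: -0.001
grasp_force: 2.4
```

Call:
play_rows(series=[[[5,0,0,0,0,0,-1],[9,0,0,0,0,0,-1],[13,0,0,0,0,0,-1],[17,0,0,0,0,0,-1],[20,0,0,0,0,0,-1]]])

```text
t: 3.78
tool_pos: [0.5884, 0.2943, 0.0556]
ee_rot: [-3.141, 0.0, 1.198]
force: [2.5, -1.0, 5.4]
opening: -0.003
grasp_force: 2.4
```

Call:
play_rows(series=[[[2,0,0,0,0,0,-1],[4,0,0,0,0,0,-1],[6,0,0,0,0,0,-1],[8,0,0,0,0,0,-1],[8,0,0,0,0,0,-1]]])

```text
t: 4.2
tool_pos: [0.5907, 0.3016, 0.0553]
ee_rot: [-3.141, 0.001, 1.198]
force: [-1.3, -2.5, 4.7]
opening: 0.001
grasp_force: 2.4
```

Call:
play_rows(series=[[[2,0,0,0,0,0,-1],[3,0,0,0,0,0,-1],[4,0,0,0,0,0,-1],[4,0,0,0,0,0,-1]]])

```text
t: 4.53
tool_pos: [0.591, 0.302, 0.0552]
ee_rot: [-3.139, 0.006, 1.196]
force: [-7.7, -10.4, 13.2]
opening: 0.004
grasp_force: 8.6
```

The tip has stalled at holder y ≈ 119 with the push force up to about 13 N, which matches the expected end stop. I'll lift straight up while still lightly against the wall.

Call:
play_rows(series=[[[-2,0,0,0,0,0,-1],[-2,0,-4,0,0,0,-1],[-2,0,-9,0,0,0,-1],[-2,0,-14,0,0,0,-1],[-4,0,-20,0,0,0,-1]]])

```text
t: 4.95
tool_pos: [0.5905, 0.3018, 0.075]
ee_rot: [-3.14, 0.001, 1.198]
force: [0.5, 1.4, -0.1]
opening: -0.002
grasp_force: 0.0
```

Call:
play_rows(series=[[[-4,0,-25,0,0,0,-1],[-4,0,-60,0,0,0,-1],[-4,0,-100,0,0,0,-1],[-4,0,-120,0,0,0,-1],[-4,0,-120,0,0,0,-1]]])

```text
t: 5.37
tool_pos: [0.5925, 0.3003, 0.2022]
ee_rot: [3.136, -0.009, 1.199]
force: [0.5, 0.4, -0.1]
opening: 0.001
grasp_force: 0.0
```

Run:
```python
from h import *
from scipy.spatial.transform import Rotation as Ro
o=robot.get_obs();c=robot.camera("wrist")
T=np.eye(4);T[:3,:3]=Ro.from_euler("xyz",o["ee_rot"]).as_matrix();T[:3,3]=o["tool_pos"]
W=np.linalg.inv(T@np.array(c["tool_from_camera"]))
c["rvec"]=cv2.Rodrigues(W[:3,:3])[0];c["tvec"]=W[:3,3]
im=np.array(c["pixels"],np.uint8).copy();yb=143
def L(pts,col): cv2.polylines(im,[proj(c,[tow(x/1e3+.005,y/1e3,z/1e3) for x,y,z in pts]).astype(int)],True,col,1)
L([(-45,yb,90),(45,yb,90),(45,yb-12,90),(-45,yb-12,90)],(255,0,255))
L([(-30,yb-56,64),(30,yb-56,64),(30,yb-16,64),(-30,yb-16,64)],(255,255,0))
cv2.imwrite("pics/w2.png",cv2.resize(im,(800,600)));print(o["tool_pos"],o["force"])
cv2.imwrite("pics/s2.png",cv2.resize(np.array(robot.camera("side")["pixels"],np.uint8),(800,600)))
```

```text
[0.59247582 0.30030791 0.20217835] [ 0.53487698  0.37302089 -0.14906006]
```

View pics/w2.png

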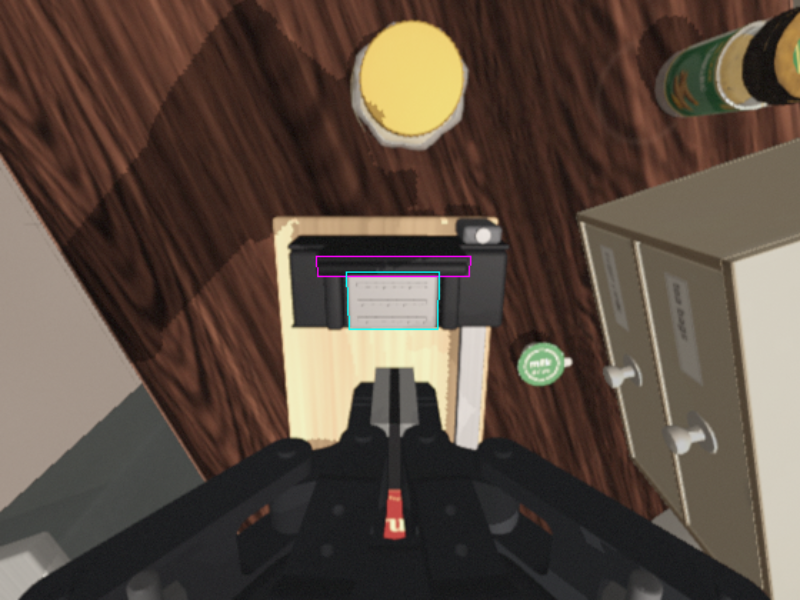

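View pics/s2.png

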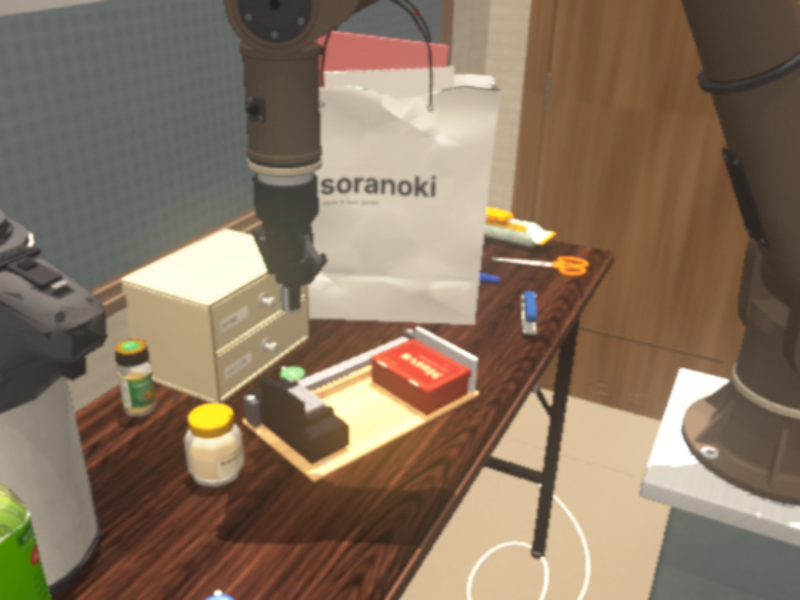

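The jaw stands against the end block, the pad (347–438, 272–328) fits the predicted "up" outline, and the tin, jar and creamer have not moved. Handing in.

```bash
python3 -c "
from station import robot
print(robot.finish_job())"
```

```text
the job is handed in; nothing more can be done
None
```

I pressed the release, pushed the jaw to its end stop and let go. The last pictures show the jaw against the block, the release up, and the tin, jar and creamer in place. The job is handed in, but no verdict came back.

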